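# Face up the turbo-brush head on the display counter

## Task

The grey turbo-brush head has been left out of the display row. Face it up: with the fingertips on its body, not on its swivel neck, push it along the counter, without lifting or tipping it, until its whole front edge is flush against the lip of the ticket rail and it is centred on its yellow price ticket. Leave the other goods where they stand.

Things in the scene. Friction and masses are not known exactly. Their poses are not given: they have to be found in the camera images.
- head: Loose vacuum turbo-brush head, 0.3 to 0.55 kg, sliding under 12 N: grey body 98 (own x) x 170 (own y) mm, 42 high, with a clear half-round window on top rising to 59. Origin: centre of its underside. +x points to its straight front edge (black bumper 164 wide at x = +49 mm), -x to its flat back face (x = -49) where the neck sticks out; flat ends at y = +-85; z up.
- neck: The head's grey and black swivel tube, about 40 mm thick, hinged to the middle of the body's back and sticking out some 75 mm behind the back face, up to 80 mm high; it occupies y = +-20 mm of the head's frame. Origin on its hinge axis, 42 mm behind the head's origin and 24 mm up. Not to be taken hold of or pushed.
- front_left (a point): Point on the head's front edge, 80 mm to the +y side of its middle and 14 mm up (49, 80, 14 mm in the head's frame).
- front_right (a point): Point on the head's front edge, 80 mm to the -y side of its middle and 14 mm up (49, -80, 14 mm in the head's frame).
- rail: Fixed aluminium ticket rail, 540 mm long (own y): an upright lip 30 mm high and, beyond it, a sloping strip with price tickets. Origin: at counter level on the lip's flat face on the robot's side, in line with the middle of the yellow ticket. Own +x points away from the goods to the customers (goods stand at x below 0); own y runs along the lip.
- ticket (a point): Middle of the yellow price ticket (70 mm wide), on the sloping strip 29 mm beyond the lip's face and 18 mm up; the rail's own y = 0.
- coil_motor: Small motor with a yellow coil and a white fan wheel, 50 x 66 x 57 mm, standing at the lip on one side of the head's place, 180 to 200 mm along the rail from the yellow ticket and reaching 55 mm back from the lip. Origin: centre of its underside. Leave alone.
- capacitor: White capacitor block, 50 x 66 mm, 83 mm high, standing at the lip on the other side of the head's place, 180 to 200 mm along the rail from the yellow ticket and reaching 55 mm back from the lip. Origin: centre of its underside. Leave alone.
- dc_motor: Grey cylindrical motor standing on end, 45 mm across, 80 mm high, off to one side of the head. Origin: centre of its underside. Leave alone.
- disc_motor: Flat round steel motor with a blue disc on top, 50 mm across (68 mm over its ears), 34 mm high, off to the other side of the head. Origin: centre of its underside. Leave alone.
Mind the look-alikes: they are no part of the job. Of the things that look like the head, the largest one is meant.

How it is judged:
At the end, for the whole second after the job is handed in: Both ends of the head's front edge are within 4 mm of the lip's face, its middle is within 12 mm of the yellow ticket's middle along the rail, it stands flat and still on the counter, and none of the other goods has moved more than 12 mm (x of each of front_left, front_right in the frame of rail above -0.004 m and y of head in the frame of rail between -0.012 and 0.012 m and height (world z) of head below 0.004 m and angle between head's own z axis and vertical below 0.05 rad and linear speed of head below 0.01 m/s and distance of each of coil_motor, capacitor, dc_motor, disc_motor from where it was at the start of the episode below 0.012 m); the robot touches nothing.
It fails at once if the head was lifted or tipped (more than 10 mm off the counter or 0.15 rad) (height (world z) of head above 0.01 m or angle between head's own z axis and vertical above 0.15 rad).
It fails at once if the fingers pushed or took hold of the swivel neck (more than 2 N) (contact force between the fingers and neck above 2 N).
It fails at once if one of the other goods was shifted more than 12 mm (distance of any of coil_motor, capacitor, dc_motor, disc_motor from where it was at the start of the episode above 0.012 m).
It also fails if it takes over 67 s, if anything falls off the work surface, if the arm or the gripper's body presses on something with over 40 N, if the wrist force passes 120 N, or if a joint passes its speed limit or range.

## Robot

A 7-joint arm with a two-finger parallel gripper is mounted at the origin on the work surface. World frame = base frame: x ahead of the robot, y to its left, z up, the work surface at z = 0. Lengths are in m, angles in rad, forces in N, time in s.
With the tool pointing down it reaches from about 0.4 to 0.85 m from the base axis. Payload 4.4 kg.
Tool frame: the origin (TCP) lies at the very end of the fingers, on their centre line; the grasp point (between the pads) lies 19 mm behind it; z points along the fingers, y is the line along which they close (so a half turn about z gives the same grasp; the last joint's range is limited). The gripper opens to 94 mm and grips with 3 to 60 N. Pads are 16 mm wide; open, the fingers measure 119 mm over their backs; the gripper's body (75 mm by 177 mm) begins 78 mm behind the grasp point.
Start: joints at [1.165, 0.628, 0.038, 1.517, -0.027, 0.996, -0.02], TCP at [0.217, -0.613, 0.205] pointing down, gripper open.
Joint ranges: [-3.06, 3.06], [-0.37, 2.12], [-1.25, 1.32], [0.18, 2.47], [-1.1, 4.24], [0.23, 1.98], [-2.94, 2.94]. Speed limits (rad/s): [2.57, 2.57, 3.14, 3.14, 3.14, 3.14, 3.14].

## Interface

Orientations are given as a 3x3 rotation matrix whose columns are the frame's x, y, z axes.
In Python, from workcell import arm gives the robot as it stands.
- The arm moves only by the tool carry_out, never from a script. Its argument "increments" is a list of rows, each an object of numbers: "x", "y", "z": the shift along the tool's x, y, z normalised to -1 to 1, where 1 is 2 cm; "rx", "ry", "rz": the turn, a rotation vector about the tool's x, y, z normalised to -1 to 1, where 1 is 0.5 rad; "gripper": the opening in per cent of the stroke, from 0 (shut) to 100 (fully open). A call has 1 to 12 rows; each row shifts and turns the commanded pose from where the row before left it, along the tool's axes as they then stand; what a row does not reach is not made up. A row lasts 1/12 s, in which the tool goes at most 41.7 mm and 7.16 degrees, less where a joint would pass 70% of its speed; a pose out of reach is approached as far as the arm can. A call with a number of a shift or a turn outside -1 to 1 is refused whole. A call with a gripper value outside its range is refused whole. The fingers move at their own pace and stop on an object; "force" is the grip in N (left out, the last holds). Time passes only in rows, so rows that do not move let the fingers close. It gives the time, the measured TCP pose, the force, the opening and the grip force at its end, in the units of the state.
- arm.state(): the state, without advancing time (a new reading comes with each control period).
- arm.grab_frame(name): name is "scene" or "top" or "wrist"; returns the picture (420x560x3 uint8, red, green, blue); there is no depth.
- arm.get_calibration(name): a dict with "fx", "fy", "cx", "cy" (pixels), "k1" (the pictures are not rectified: a ray, as slopes to the right and down, at radius r is drawn at 1 + k1 r^2 times it, then the intrinsics apply), "T" (4x4, takes a point from camera to world coordinates). Camera axes: x right, y up, looking along -z (the intrinsics and any distortion apply to the point x, -y, -z); pixel columns grow to the right and rows downward; lengths in m; the calibration is good to about 2 mm. A picture is of the moment at which its call begins: read the wrist's pose just before it. get_calibration takes no time and is no camera call; for the wrist camera it gives the pose at the moment of the call.
- arm.hand_in(): hands the job in; it is judged then, once.
Trained networks look in the newest picture that a camera, given by its name, has taken for a name from the list of things; names that differ only in an ending like _2 or _b are one class to them, and where a whole thing is asked for, a point or a joint stands for the part that bears it (a point fixed in the world has none). Each returns a list of dicts, best first, with "p" (0 to 1); they miss things now and then, are a little off and sometimes report something else, mostly with a low value. They report only what shows in the picture. A call takes as long as a camera call. They do not tell look-alikes from the thing itself.
- arm.masks_of(camera, target): "mask" (420x560 bool, what is visible of it) and "extent" ([left, top, right, bottom] in pixels, round what is visible of it).
The state is a dict: "time": time; "joint_positions": joint angles; "qd": joint speeds; "joint_torque": joint torques, N m; "tcp_pos": TCP position; "orientation": TCP orientation; "contact_force": force on the tool from outside, world axes, zero at the start; "torque": the same for the moment, N m; "width": finger opening in m; "grip_force": force on a finger pad.
Only numpy, scipy, OpenCV 4.12 (cv2) and the standard library are available. Lean on these libraries where they do the work, as an engineer would, in place of code of your own. Each camera call takes 0.05 s, during which the arm holds its last target. There are 200 camera calls.

## Working session

There is one attempt and no reset: what is moved stays moved. The work goes in short steps, Python scripts to look and compute and a tool call to move; the robot and the scene stay as the last step left them, time stands still between calls to the robot, and variables do not carry over. Pictures are saved under pics/ and viewed, at most 10 in all, crops included, and the job is handed in when it is done.

Besides the shell and the picture viewer there is one more tool, called after "Request:" as name(argument=value, ...) on one line, values as JSON. carry_out: Moves the arm, as the interface text tells. Its arguments: {"type":"object","properties":{"increments":{"type":"array"},"force":{"type":"number"}},"required":["increments"]}

```bash
mkdir -p pics
cat > h.py <<'E'
import numpy as np, cv2
from workcell import arm
def snap(n,f):
    im=arm.grab_frame(n); cv2.imwrite('pics/'+f,im[:,:,::-1]); return im
def ray(n,uv,c=None):
    c=c or arm.get_calibration(n)
    T=np.array(c['T']); p=np.array([(uv[0]-c['cx'])/c['fx'],(uv[1]-c['cy'])/c['fy']])
    q=p.copy()
    for _ in range(20): q=p/(1+c['k1']*(q@q))
    return T[:3,3], T[:3,:3]@np.array([q[0],-q[1],-1])
def onz(n,uv,z,c=None):
    o,d=ray(n,uv,c); return o+d*(z-o[2])/d[2]
def proj(n,P,c=None):
    c=c or arm.get_calibration(n)
    T=np.array(c['T']); v=T[:3,:3].T@(np.array(P)-T[:3,3])
    s=np.array([v[0],-v[1]])/-v[2]; s=s*(1+c['k1']*(s@s))
    return np.array([s[0]*c['fx']+c['cx'],s[1]*c['fy']+c['cy']])
def tri(rays):
    A=0;b=0
    for o,d in rays:
        d=d/np.linalg.norm(d);M=np.eye(3)-np.outer(d,d);A=A+M;b=b+M@o
    return np.linalg.solve(A,b)
E
python3 - <<'E'
from h import *
a=snap('scene','s.png');b=snap('top','t.png')
for n in('scene','top'):
    c=arm.get_calibration(n);print(n,np.round(c['T'],3).tolist(),c['fx'],c['k1'])
    for t in('head','neck','rail','ticket','coil_motor','capacitor','dc_motor','disc_motor'):
        print(t,[(round(r['p'],2),r['extent']) for r in arm.masks_of(n,t)][:4])
s=arm.state();print(s['tcp_pos'],s['orientation'],s['time'],s['width'])
E
```

```text
scene [[-0.59, -0.554, 0.588, 1.116], [0.808, -0.409, 0.424, 0.452], [0.006, 0.725, 0.689, 0.729], [0.0, 0.0, 0.0, 1.0]] 425.3224571005198 0.002727383754909159
head [(0.81, [337.3, 170.4, 392.1, 208.2]), (0.71, [230.6, 135.8, 275.3, 169.1]), (0.69, [229.8, 163.2, 308.9, 229.9])]
neck [(0.92, [267.3, 162.9, 300.9, 188.9]), (0.64, [227.7, 141.3, 249.2, 155.5]), (0.59, [367.1, 174.8, 392.2, 186.7])]
rail [(0.86, [126.5, 197.5, 333.2, 345.3])]
ticket [(0.86, [128.5, 194.8, 336.3, 345.3])]
coil_motor [(0.85, [159.3, 189.0, 191.8, 221.0])]
capacitor [(0.68, [229.7, 163.4, 308.4, 231.6]), (0.58, [291.5, 256.3, 330.8, 305.6])]
dc_motor [(0.86, [170.6, 142.9, 183.6, 168.5])]
disc_motor [(0.76, [373.2, 269.6, 404.3, 297.0])]
top [[-0.021, 0.998, -0.064, 0.475], [-1.0, -0.021, 0.001, 0.046], [0.0, 0.064, 0.998, 0.998], [0.0, 0.0, 0.0, 1.0]] 433.7059100139415 0.0077480613145647454
head [(0.88, [342.2, 251.3, 404.2, 308.9]), (0.78, [264.0, 187.0, 345.1, 273.2]), (0.73, [213.3, 268.1, 269.0, 327.3]), (0.18, [426.9, 196.4, 457.5, 216.6])]
neck [(0.7, [212.6, 306.1, 235.7, 329.8]), (0.66, [297.6, 232.1, 320.0, 273.5]), (0.61, [378.7, 253.5, 402.6, 280.9])]
rail [(0.81, [174.6, 119.7, 414.6, 139.5])]
ticket [(0.95, [172.5, 115.6, 413.1, 140.4])]
coil_motor [(0.74, [363.8, 139.8, 395.5, 167.1])]
capacitor [(0.66, [191.7, 133.4, 219.5, 161.3])]
dc_motor [(0.62, [427.9, 197.5, 456.5, 218.1])]
disc_motor [(0.66, [140.8, 186.2, 167.5, 213.8]), (0.18, [266.5, 186.4, 344.6, 269.3])]
[ 0.21670061 -0.61286632  0.20551214] [[ 9.42818309e-01  3.33307112e-01  6.80418406e-05]
 [ 3.33307117e-01 -9.42818304e-01 -1.01803080e-04]
 [ 3.02194023e-05  1.18660637e-04 -9.99999993e-01]] 0.9 0.09390202519702132
```

View pics/s.png

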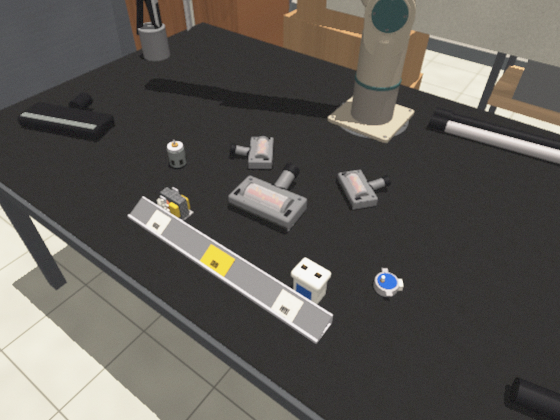

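View pics/t.png

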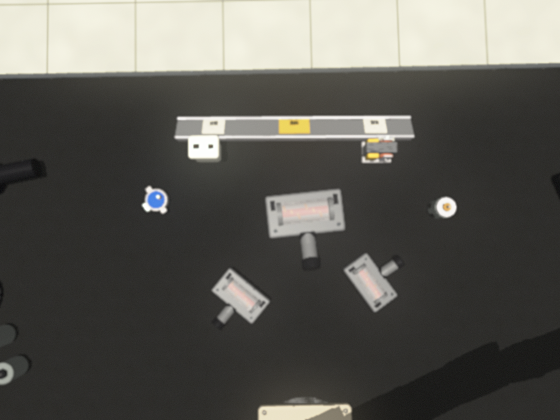

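The top view shows three things that could be the head: the large one at (305,213), and small look-alikes at (241,295) and (370,282). I choose the largest, (305,213), and check it in a close crop. The yellow ticket is at (294,127), the lip runs along row ~138, and the neck at (310,250) points back to the robot.

Run:
```python
from h import *
t=cv2.imread('pics/t.png')[110:280,250:360]; s=cv2.imread('pics/s.png')[155:285,190:320]
t=cv2.resize(t,None,fx=3.5,fy=3.5,interpolation=cv2.INTER_CUBIC); s=cv2.resize(s,None,fx=4.2,fy=4.2,interpolation=cv2.INTER_CUBIC)[:,:410]
s=cv2.resize(cv2.imread('pics/s.png')[155:285,210:310],None,fx=4,fy=4,interpolation=cv2.INTER_CUBIC)
o=np.zeros((600,790,3),np.uint8);o[:595,:385]=t;o[:520,390:790]=s
o=np.clip(o.astype(float)*1.5,0,255).astype(np.uint8)
cv2.imwrite('pics/c.png',o)
```

```text
(no output)
```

View pics/c.png

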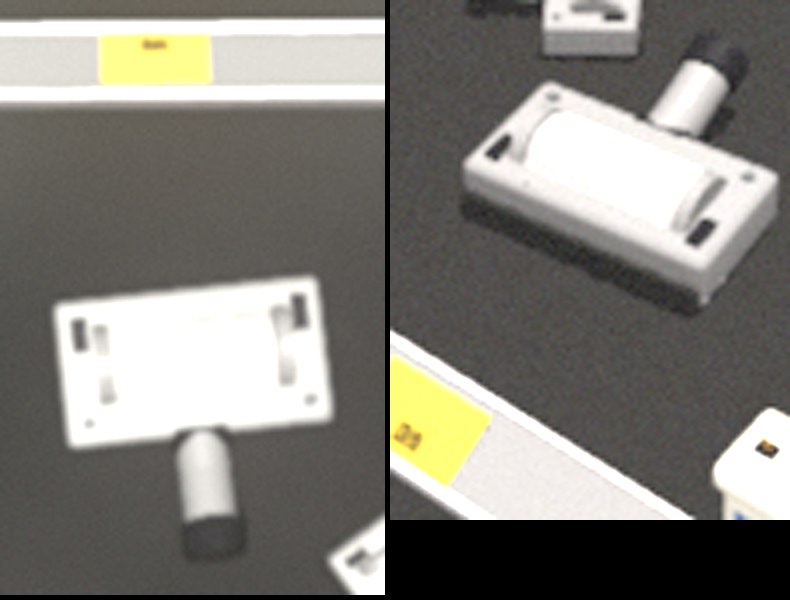

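Run:
```python
from h import *
T=lambda p:(p[0]/3.5+250-.36,p[1]/3.5+110-.36); S=lambda p:((p[0]-390)/4+210-.37,p[1]/4+155-.37)
tc=dict(fl=(55,305),fr=(317,278),br=(332,418),bl=(70,447)); sc=dict(fl=(702,272),fr=(466,163),br=(550,84),bl=(776,180))
P={k:tri([ray('top',T(tc[k])),ray('scene',S(sc[k]))]) for k in tc}
for k in P: print(k,P[k].round(4), onz('top',T(tc[k]),.042).round(4))
Q={k:onz('top',T(tc[k]),.042) for k in tc}
c=sum(Q.values())/4; y=(Q['fl']+Q['bl']-Q['fr']-Q['br']); print('head',c,'w',np.linalg.norm(y)/2,'yaw',np.degrees(np.arctan2(-y[0],y[1])))
# rail: white edge rows in top picture
im=cv2.imread('pics/t.png').astype(int).sum(2)
print(im[112:146,[240,270,294,320,345]])
t=[onz('top',T(p),.018) for p in((156,37),(155,85))];print('ticket',t,tri([ray('top',T((156,60))),ray('scene',S((432,425)))]))
```

```text
fl [0.5661 0.077  0.0361] [0.5651 0.0775 0.042 ]
fr [ 0.579  -0.0889  0.0386] [ 0.5788 -0.0886  0.042 ]
br [ 0.4902 -0.096   0.037 ] [ 0.4901 -0.0953  0.042 ]
bl [0.4763 0.0685 0.0348] [0.4754 0.0698 0.042 ]
head [ 0.52734525 -0.00915969  0.042     ] w 0.166162862181213 yaw 4.894616178166468
[[206 201 200 199 199]
 [201 195 191 186 187]
 [199 194 201 205 204]
 [271 318 317 371 372]
 [463 544 540 627 631]
 [651 702 695 729 728]
 [689 697 694 686 684]
 [589 584 600 523 512]
 [473 463 493 438 437]
 [446 439 390 438 442]
 [446 441 310 439 442]
 [446 444 313 442 449]
 [455 444 422 443 446]
 [447 441 513 442 446]
 [449 443 545 448 443]
 [453 441 551 443 444]
 [447 446 545 444 447]
 [449 444 548 441 445]
 [446 442 547 444 447]
 [449 443 546 446 447]
 [450 436 527 441 442]
 [443 438 492 435 435]
 [468 456 484 475 499]
 [568 551 604 613 657]
 [682 664 701 705 710]
 [670 664 672 671 627]
 [509 507 478 473 432]
 [358 347 339 319 316]
 [300 281 284 264 265]
 [242 217 220 212 215]
 [216 193 191 197 195]
 [206 191 194 193 196]
 [207 193 193 196 192]
 [208 197 194 190 192]]
ticket [array([0.74219125, 0.00876239, 0.018     ]), array([0.71036294, 0.01015255, 0.018     ])] [0.72689926 0.01081304 0.0123614 ]
```

```bash
cat >> h.py <<'E'
def go(x,y,z,yaw):
    s=arm.state();R=np.array(s['orientation']);p=np.array(s['tcp_pos'])
    cur=np.degrees(np.arctan2(R[1,0],R[0,0])); a=np.radians(yaw)
    Rn=np.array([[np.cos(a),np.sin(a),0],[np.sin(a),-np.cos(a),0],[0,0,-1]])
    d=np.array([x,y,z])-p
    print('tcp',p.round(4),'yaw',round(cur,2),'rz units',round(np.radians(cur-yaw)/.5,3),'| shift units in new axes',(Rn.T@d/.02).round(2),'in present axes',(R.T@d/.02).round(2),'t',s['time'],'F',np.round(s['contact_force'],1))
E
python3 - <<'E'
from h import *
im=cv2.imread('pics/t.png').astype(float).sum(2); im=cv2.resize(im,None,fx=1,fy=1)
for lo,hi,thr in((134,142,430),(134,143,260)):
    pts=[]
    for u in list(range(228,356,3)):
        col=im[lo:hi,u]; k=np.argmax(col)
        j=k+np.argmax(col[k:]<thr); v=lo+j-1+(col[j-1]-thr)/(col[j-1]-col[j])
        z=.03 if thr>300 else 0.
        pts.append(onz('top',(u,v),z)[:2])
    pts=np.array(pts); f=np.polyfit(pts[:,1],pts[:,0],1); print(z,f,'yaw',-np.degrees(np.arctan(f[0])), np.std(pts[:,0]-np.polyval(f,pts[:,1])))
# yellow mask centroid
b=cv2.imread('pics/t.png').astype(int); m=(b[:,:,2]-b[:,:,0]>80)&(b[:,:,1]-b[:,:,0]>50); m[:115]=0;m[142:]=0;m[:,:270]=0;m[:,320:]=0
v,u=np.nonzero(m);print('yellow',onz('top',(u.mean(),v.mean()),.018),u.min(),u.max())
print([onz('top',(u_,127),.018)[1] for u_ in(u.min()-.5,u.max()+.5)])
go(.4556,-.0153,.205,4.9)
E
```

```text
0.03 [0.01614836 0.69726118] yaw -0.9251526331444441 0.00012925969107530183
0.0 [0.01547187 0.69934204] yaw -0.8864020332996697 0.00019036508861705622
yellow [0.72768932 0.00922805 0.018     ] 279 309
[np.float64(0.04510848778187432), np.float64(-0.025883822805346998)]
tcp [ 0.2167 -0.6129  0.2055] yaw 19.47 rz units 0.509 | shift units in new axes [ 14.45 -28.75   0.03] in present axes [ 2.122e+01 -2.419e+01  2.000e-02] t 0.9 F [0.  0.2 0.4]
```

Request:
carry_out(increments=[{"rz": 0.17, "gripper": 100}, {"rz": 0.17}, {"rz": 0.17}, {"x": 0.5, "y": -1}, {"x": 0.5, "y": -1}, {"x": 0.5, "y": -1}, {"x": 0.5, "y": -1}, {"x": 0.5, "y": -1}, {"x": 0.5, "y": -1}, {"x": 0.5, "y": -1}, {"x": 0.5, "y": -1}, {"x": 0.5, "y": -1}])

```text
validation failed for argument at $.in...
```

Request:
carry_out(increments=[{"x": 0.5, "y": -1}, {"x": 0.5, "y": -1}, {"x": 0.5, "y": -1}, {"x": 0.5, "y": -1}, {"x": 0.5, "y": -1}, {"x": 0.5, "y": -1}, {"x": 0.5, "y": -1}, {"x": 0.5, "y": -1}, {"x": 0.5, "y": -1}, {"x": 0.5, "y": -1}, {"x": 0.5, "y": -1}, {"x": 0.5, "y": -1}])

```text
validation failed for argument at $.in...
```

Request:
carry_out(increments=[{"x": 0.5, "y": -1}, {"x": 0.5, "y": -1}, {"x": 0.5, "y": -1}, {"x": 0.5, "y": -1}, {"x": 0.5, "y": -1}, {"x": 0.5, "y": -1}, {"x": 0.5, "y": -1}, {"x": 0.5, "y": -0.8}, {}, {}, {}])

```text
validation failed for argument at $.in...
```

Run:
```python
from h import *
go(.4556,-.0153,.012,4.9)
im=snap('wrist','w1.png')
print([(n,[(round(r['p'],2),r['extent']) for r in arm.masks_of('wrist',n)][:3]) for n in('head','neck')])
```

```text
tcp [ 0.2167 -0.6129  0.2055] yaw 19.47 rz units 0.509 | shift units in new axes [ 14.45 -28.75   9.68] in present axes [ 21.22 -24.19   9.67] t 0.9 F [0.  0.2 0.4]
[('head', []), ('neck', [])]
```

View pics/w1.png

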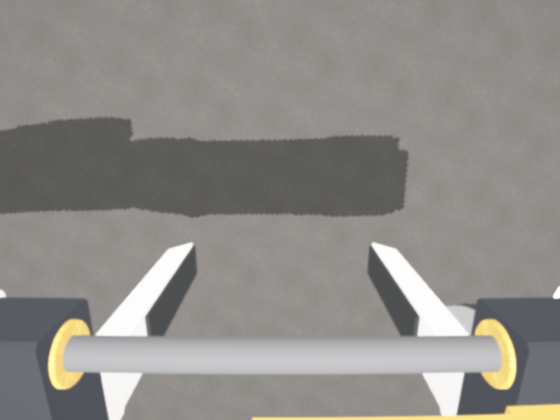

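The calls were refused, so the arm has not moved: the wrist picture shows only bare counter between the open fingers at (190,245) and (375,245). I'll try with every key in the row.

Request:
carry_out(increments=[{"x": 0, "y": 0, "z": 0, "rx": 0, "ry": 0, "rz": 0.17, "gripper": 100}, {"x": 0, "y": 0, "z": 0, "rx": 0, "ry": 0, "rz": 0.17, "gripper": 100}, {"x": 0, "y": 0, "z": 0, "rx": 0, "ry": 0, "rz": 0.17, "gripper": 100}])

```text
time: 1.3
tcp_pos: [0.2167, -0.6129, 0.2055]
orientation: [[0.997, 0.08, 0.0], [0.08, -0.997, -0.0], [0.0, 0.0, -1.0]]
contact_force: [-0.3, -0.2, 0.8]
width: 0.094
grip_force: 0.0
```

Request:
carry_out(increments=[{"x": 0.5, "y": -1, "z": 0, "rx": 0, "ry": 0, "rz": 0, "gripper": 100}, {"x": 0.5, "y": -1, "z": 0, "rx": 0, "ry": 0, "rz": 0, "gripper": 100}, {"x": 0.5, "y": -1, "z": 0, "rx": 0, "ry": 0, "rz": 0, "gripper": 100}, {"x": 0.5, "y": -1, "z": 0, "rx": 0, "ry": 0, "rz": 0, "gripper": 100}, {"x": 0.5, "y": -1, "z": 0, "rx": 0, "ry": 0, "rz": 0, "gripper": 100}, {"x": 0.5, "y": -1, "z": 0, "rx": 0, "ry": 0, "rz": 0, "gripper": 100}, {"x": 0.5, "y": -1, "z": 0, "rx": 0, "ry": 0, "rz": 0, "gripper": 100}, {"x": 0.5, "y": -1, "z": 0, "rx": 0, "ry": 0, "rz": 0, "gripper": 100}, {"x": 0.5, "y": -1, "z": 0, "rx": 0, "ry": 0, "rz": 0, "gripper": 100}, {"x": 0.5, "y": -1, "z": 0, "rx": 0, "ry": 0, "rz": 0, "gripper": 100}, {"x": 0.5, "y": -1, "z": 0, "rx": 0, "ry": 0, "rz": 0, "gripper": 100}, {"x": 0.5, "y": -1, "z": 0, "rx": 0, "ry": 0, "rz": 0, "gripper": 100}])

```text
time: 2.3
tcp_pos: [0.3163, -0.3626, 0.2057]
orientation: [[0.996, 0.085, 0.0], [0.085, -0.996, -0.0], [0.0, 0.0, -1.0]]
contact_force: [0.9, -0.8, 0.5]
width: 0.0942
grip_force: 0.0
```

Request:
carry_out(increments=[{"x": 0.5, "y": -1, "z": 0, "rx": 0, "ry": 0, "rz": 0, "gripper": 100}, {"x": 0.5, "y": -1, "z": 0, "rx": 0, "ry": 0, "rz": 0, "gripper": 100}, {"x": 0.5, "y": -1, "z": 0, "rx": 0, "ry": 0, "rz": 0, "gripper": 100}, {"x": 0.5, "y": -1, "z": 0, "rx": 0, "ry": 0, "rz": 0, "gripper": 100}, {"x": 0.5, "y": -1, "z": 0, "rx": 0, "ry": 0, "rz": 0, "gripper": 100}, {"x": 0.5, "y": -1, "z": 0, "rx": 0, "ry": 0, "rz": 0, "gripper": 100}, {"x": 0.5, "y": -1, "z": 0, "rx": 0, "ry": 0, "rz": 0, "gripper": 100}, {"x": 0.5, "y": -1, "z": 0, "rx": 0, "ry": 0, "rz": 0, "gripper": 100}, {"x": 0.5, "y": -1, "z": 0, "rx": 0, "ry": 0, "rz": 0, "gripper": 100}, {"x": 0.5, "y": -1, "z": 0, "rx": 0, "ry": 0, "rz": 0, "gripper": 100}, {"x": 0.5, "y": -1, "z": 0, "rx": 0, "ry": 0, "rz": 0, "gripper": 100}, {"x": 0.5, "y": -1, "z": 0, "rx": 0, "ry": 0, "rz": 0, "gripper": 100}])

```text
time: 3.3
tcp_pos: [0.4157, -0.1132, 0.2058]
orientation: [[0.996, 0.085, 0.001], [0.085, -0.996, -0.0], [0.001, 0.0, -1.0]]
contact_force: [0.1, 0.6, -0.0]
width: 0.0942
grip_force: 0.0
```

Request:
carry_out(increments=[{"x": 0.5, "y": -1, "z": 0, "rx": 0, "ry": 0, "rz": 0, "gripper": 100}, {"x": 0.5, "y": -1, "z": 0, "rx": 0, "ry": 0, "rz": 0, "gripper": 100}, {"x": 0.5, "y": -1, "z": 0, "rx": 0, "ry": 0, "rz": 0, "gripper": 100}, {"x": 0.5, "y": -1, "z": 0, "rx": 0, "ry": 0, "rz": 0, "gripper": 100}, {"x": 0.4, "y": -0.75, "z": 0, "rx": 0, "ry": 0, "rz": 0, "gripper": 100}, {"x": 0, "y": 0, "z": 0, "rx": 0, "ry": 0, "rz": 0, "gripper": 100}, {"x": 0, "y": 0, "z": 0, "rx": 0, "ry": 0, "rz": 0, "gripper": 100}, {"x": 0, "y": 0, "z": 0, "rx": 0, "ry": 0, "rz": 0, "gripper": 100}])

```text
time: 3.97
tcp_pos: [0.4545, -0.0166, 0.2055]
orientation: [[0.996, 0.084, -0.0], [0.084, -0.996, -0.001], [-0.0, 0.001, -1.0]]
contact_force: [0.0, -0.4, -0.3]
width: 0.0936
grip_force: 0.0
```

Run:
```python
from h import *
go(.4556,-.0153,.012,4.9)
im=snap('wrist','w2.png')
c=arm.get_calibration('wrist');print(np.round(c['T'],3).tolist())
print([(n,[(round(r['p'],2),r['extent']) for r in arm.masks_of('wrist',n)][:3]) for n in('head','neck')])
```

```text
tcp [ 0.4545 -0.0166  0.2055] yaw 4.8 rz units -0.003 | shift units in new axes [ 0.06 -0.06  9.67] in present axes [ 0.07 -0.07  9.67] t 3.9667 F [ 0.  -0.4 -0.3]
[[0.084, 0.961, 0.264, 0.53], [-0.996, 0.08, 0.024, -0.01], [0.002, -0.265, 0.964, 0.384], [0.0, 0.0, 0.0, 1.0]]
[('head', [(0.96, [345.1, 212.1, 477.0, 324.9]), (0.75, [188.2, 63.3, 373.0, 245.9]), (0.69, [82.4, 212.9, 197.5, 329.4])]), ('neck', [(0.96, [413.7, 227.9, 474.9, 271.5]), (0.9, [89.8, 284.3, 129.0, 331.7]), (0.58, [261.7, 162.4, 299.5, 244.1])])]
```

View pics/w2.png

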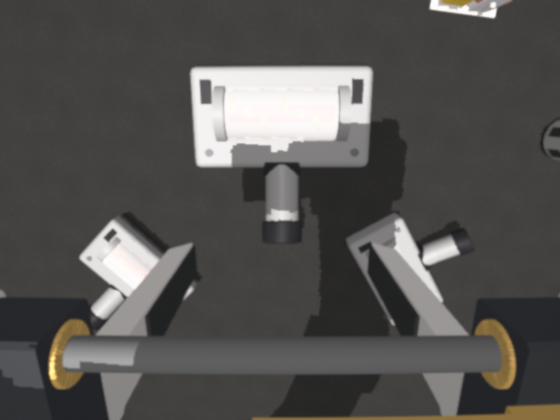

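The head fills (192-373, 66-167) squarely in front, with its neck at (282,203) centred between the fingers. The two look-alikes lie outside, and their nearest corners are (195,292) and (347,240).

Run:
```python
from h import *
def f(*uv,z=.042): return onz('wrist',uv,z)
for n,p,z in(('bl',(195,166),.042),('br',(370,166),.042),('fl',(191,67),.042),('fr',(373,67),.042),('neckend',(282,243),.04),('La',(195,292),.025),('Lb',(175,245),.025),('Ra',(347,240),.025),('Rb',(394,325),.025)):
    w=f(*p,z=z); t=arm.state();R=np.array(t['orientation']);print(n,w.round(4),'tool mm',(R.T@(w-t['tcp_pos'])*1000).round(0))
```

```text
bl [0.4745 0.0689 0.042 ] tool mm [ 27. -84. 164.]
br [ 0.4886 -0.1006  0.042 ] tool mm [ 27.  86. 164.]
fl [0.5648 0.0747 0.042 ] tool mm [117. -82. 163.]
fr [ 0.5787 -0.0903  0.042 ] tool mm [118.  83. 164.]
neckend [ 0.4016 -0.022   0.04  ] tool mm [-53.   1. 166.]
La [0.3291 0.0703 0.025 ] tool mm [-118.  -97.  181.]
Lb [0.3839 0.0929 0.025 ] tool mm [ -61. -115.  181.]
Ra [ 0.4051 -0.0922  0.025 ] tool mm [-55.  71. 181.]
Rb [ 0.3051 -0.1612  0.025 ] tool mm [-161.  131.  181.]
```

Request:
carry_out(increments=[{"x": 0, "y": 0, "z": 1, "rx": 0, "ry": 0, "rz": 0, "gripper": 100}, {"x": 0, "y": 0, "z": 1, "rx": 0, "ry": 0, "rz": 0, "gripper": 100}, {"x": 0, "y": 0, "z": 1, "rx": 0, "ry": 0, "rz": 0, "gripper": 100}, {"x": 0, "y": 0, "z": 1, "rx": 0, "ry": 0, "rz": 0, "gripper": 100}, {"x": 0, "y": 0, "z": 1, "rx": 0, "ry": 0, "rz": 0, "gripper": 100}, {"x": 0, "y": 0, "z": 1, "rx": 0, "ry": 0, "rz": 0, "gripper": 100}, {"x": 0, "y": 0, "z": 1, "rx": 0, "ry": 0, "rz": 0, "gripper": 100}, {"x": 0, "y": 0, "z": 1, "rx": 0, "ry": 0, "rz": 0, "gripper": 100}, {"x": 0, "y": 0, "z": 0.8, "rx": 0, "ry": 0, "rz": 0, "gripper": 100}, {"x": 0, "y": 0, "z": 0.6, "rx": 0, "ry": 0, "rz": 0, "gripper": 100}, {"x": 0, "y": 0, "z": 0.2, "rx": 0, "ry": 0, "rz": 0, "gripper": 100}, {"x": 0, "y": 0, "z": 0, "rx": 0, "ry": 0, "rz": 0, "gripper": 100}])

```text
time: 5.12
tcp_pos: [0.4543, -0.0163, 0.0128]
orientation: [[0.997, 0.083, -0.002], [0.083, -0.997, -0.0], [-0.002, 0.0, -1.0]]
contact_force: [0.7, 0.3, 0.0]
width: 0.0944
grip_force: 0.0
```

Request:
carry_out(increments=[{"x": 0.2, "y": 0, "z": 0, "rx": 0, "ry": 0, "rz": 0, "gripper": 100}, {"x": 0.2, "y": 0, "z": 0, "rx": 0, "ry": 0, "rz": 0, "gripper": 100}, {"x": 0.2, "y": 0, "z": 0, "rx": 0, "ry": 0, "rz": 0, "gripper": 100}, {"x": 0.2, "y": 0, "z": 0, "rx": 0, "ry": 0, "rz": 0, "gripper": 100}, {"x": 0, "y": 0, "z": 0, "rx": 0, "ry": 0, "rz": 0, "gripper": 100}])

```text
time: 5.53
tcp_pos: [0.4712, -0.0141, 0.0139]
orientation: [[0.996, 0.085, -0.0], [0.085, -0.996, -0.0], [-0.0, 0.0, -1.0]]
contact_force: [-2.0, 0.7, 0.7]
width: 0.094
grip_force: 0.6
```

Request:
carry_out(increments=[{"x": 0.22, "y": -0.05, "z": 0, "rx": 0, "ry": 0, "rz": 0.009, "gripper": 100}, {"x": 0.22, "y": -0.05, "z": 0, "rx": 0, "ry": 0, "rz": 0.009, "gripper": 100}, {"x": 0.22, "y": -0.05, "z": 0, "rx": 0, "ry": 0, "rz": 0.009, "gripper": 100}, {"x": 0.22, "y": -0.05, "z": 0, "rx": 0, "ry": 0, "rz": 0.009, "gripper": 100}, {"x": 0.22, "y": -0.05, "z": 0, "rx": 0, "ry": 0, "rz": 0.009, "gripper": 100}, {"x": 0.22, "y": -0.05, "z": 0, "rx": 0, "ry": 0, "rz": 0.009, "gripper": 100}, {"x": 0.22, "y": -0.05, "z": 0, "rx": 0, "ry": 0, "rz": 0.009, "gripper": 100}, {"x": 0.22, "y": -0.05, "z": 0, "rx": 0, "ry": 0, "rz": 0.009, "gripper": 100}, {"x": 0.22, "y": -0.05, "z": 0, "rx": 0, "ry": 0, "rz": 0.009, "gripper": 100}, {"x": 0.22, "y": -0.05, "z": 0, "rx": 0, "ry": 0, "rz": 0.009, "gripper": 100}, {"x": 0.22, "y": -0.05, "z": 0, "rx": 0, "ry": 0, "rz": 0.009, "gripper": 100}, {"x": 0.22, "y": -0.05, "z": 0, "rx": 0, "ry": 0, "rz": 0.009, "gripper": 100}])

```text
time: 6.53
tcp_pos: [0.5189, 0.0002, 0.0133]
orientation: [[1.0, 0.03, -0.008], [0.03, -1.0, -0.001], [-0.008, 0.001, -1.0]]
contact_force: [-6.5, -1.6, 5.7]
width: 0.0939
grip_force: 3.6
```

Run:
```python
from h import *
go(.577,.0118,.0135,-.9)
c=arm.get_calibration('wrist');im=snap('wrist','w3.png');snap('top','t3.png')
```

```text
tcp [5.189e-01 2.000e-04 1.330e-02] yaw 1.69 rz units 0.09 | shift units in new axes [ 2.9  -0.63 -0.01] in present axes [ 2.92 -0.49 -0.03] t 6.5333 F [-6.5 -1.6  5.7]
```

View pics/w3.png

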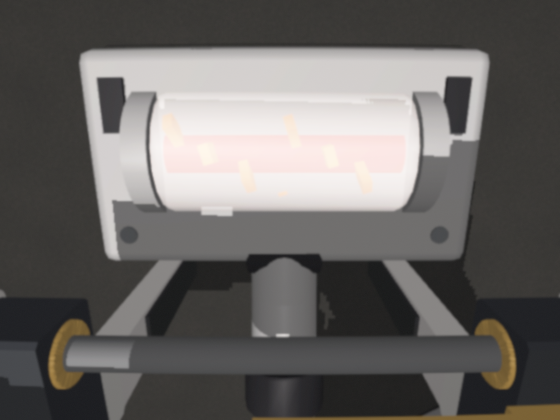

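The head sits square to the tool and centred at column ~285, with the neck at (285,320) well clear between the fingers. I'll keep pushing.

Request:
carry_out(increments=[{"x": 0.25, "y": -0.05, "z": 0, "rx": 0, "ry": 0, "rz": 0.009, "gripper": 100}, {"x": 0.25, "y": -0.05, "z": 0, "rx": 0, "ry": 0, "rz": 0.009, "gripper": 100}, {"x": 0.25, "y": -0.05, "z": 0, "rx": 0, "ry": 0, "rz": 0.009, "gripper": 100}, {"x": 0.25, "y": -0.05, "z": 0, "rx": 0, "ry": 0, "rz": 0.009, "gripper": 100}, {"x": 0.25, "y": -0.05, "z": 0, "rx": 0, "ry": 0, "rz": 0.009, "gripper": 100}, {"x": 0.25, "y": -0.05, "z": 0, "rx": 0, "ry": 0, "rz": 0.009, "gripper": 100}, {"x": 0.25, "y": -0.05, "z": 0, "rx": 0, "ry": 0, "rz": 0.009, "gripper": 100}, {"x": 0.25, "y": -0.05, "z": 0, "rx": 0, "ry": 0, "rz": 0.009, "gripper": 100}, {"x": 0.25, "y": -0.05, "z": 0, "rx": 0, "ry": 0, "rz": 0.009, "gripper": 100}, {"x": 0.25, "y": -0.05, "z": 0, "rx": 0, "ry": 0, "rz": 0.009, "gripper": 100}, {"x": 0.25, "y": -0.05, "z": 0, "rx": 0, "ry": 0, "rz": 0, "gripper": 100}, {"x": 0, "y": 0, "z": 0, "rx": 0, "ry": 0, "rz": 0, "gripper": 100}])

```text
time: 7.63
tcp_pos: [0.5798, 0.0128, 0.0137]
orientation: [[1.0, -0.014, 0.003], [-0.014, -1.0, 0.0], [0.003, -0.0, -1.0]]
contact_force: [0.1, 0.5, -0.1]
width: 0.0939
grip_force: 0.0
```

Run:
```python
from h import *
go(.592,.0115,.0135,-.9)
im=snap('wrist','w4.png')
```

```text
tcp [0.5798 0.0128 0.0137] yaw -0.8 rz units 0.004 | shift units in new axes [0.61 0.05 0.01] in present axes [0.61 0.06 0.01] t 7.6333 F [ 0.1  0.5 -0.1]
```

View pics/w4.png

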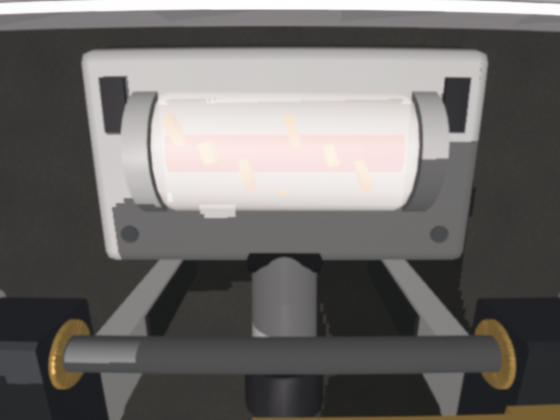

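The lip shows at row ~20 across the top, parallel to the head's front edge (row 50) and about 12 mm away. The head still sits at column ~285.

Request:
carry_out(increments=[{"x": 0.08, "y": 0, "z": 0, "rx": 0, "ry": 0, "rz": 0, "gripper": 100}, {"x": 0.08, "y": 0, "z": 0, "rx": 0, "ry": 0, "rz": 0, "gripper": 100}, {"x": 0.08, "y": 0, "z": 0, "rx": 0, "ry": 0, "rz": 0, "gripper": 100}, {"x": 0.08, "y": 0, "z": 0, "rx": 0, "ry": 0, "rz": 0, "gripper": 100}, {"x": 0.08, "y": 0, "z": 0, "rx": 0, "ry": 0, "rz": 0, "gripper": 100}, {"x": 0.08, "y": 0, "z": 0, "rx": 0, "ry": 0, "rz": 0, "gripper": 100}, {"x": 0.08, "y": 0, "z": 0, "rx": 0, "ry": 0, "rz": 0, "gripper": 100}])

```text
time: 8.27
tcp_pos: [0.5864, 0.0122, 0.0134]
orientation: [[1.0, -0.014, -0.005], [-0.014, -1.0, 0.0], [-0.005, 0.0, -1.0]]
contact_force: [-6.1, -0.7, 3.9]
width: 0.0938
grip_force: 3.0
```

Run:
```python
from h import *
go(.592,.0115,.0135,-.9)
c=arm.get_calibration('wrist'); snap('wrist','w5.png')
for p in((106,258),(463,258),(84,52),(487,52)): print(onz('wrist',p,.042,c).round(4))
```

```text
tcp [0.5864 0.0122 0.0134] yaw -0.82 rz units 0.003 | shift units in new axes [ 0.28  0.03 -0.  ] in present axes [ 0.28  0.03 -0.  ] t 8.2667 F [-6.1 -0.7  3.9]
[0.5999 0.0929 0.042 ]
[ 0.5976 -0.0719  0.042 ]
[0.6881 0.0893 0.042 ]
[ 0.6861 -0.0712  0.042 ]
```

Request:
carry_out(increments=[{"x": 0.08, "y": 0, "z": 0, "rx": 0, "ry": 0, "rz": 0, "gripper": 100}, {"x": 0.08, "y": 0, "z": 0, "rx": 0, "ry": 0, "rz": 0, "gripper": 100}, {"x": 0.08, "y": 0, "z": 0, "rx": 0, "ry": 0, "rz": 0, "gripper": 100}, {"x": 0.08, "y": 0, "z": 0, "rx": 0, "ry": 0, "rz": 0, "gripper": 100}, {"x": 0.05, "y": 0, "z": 0, "rx": 0, "ry": 0, "rz": 0, "gripper": 100}])

```text
time: 8.73
tcp_pos: [0.5917, 0.0122, 0.0133]
orientation: [[1.0, -0.014, -0.009], [-0.014, -1.0, 0.0], [-0.009, 0.0, -1.0]]
contact_force: [-10.8, 0.2, 9.9]
width: 0.0942
grip_force: 5.8
```

Request:
carry_out(increments=[{"x": 0.06, "y": 0, "z": 0, "rx": 0, "ry": 0, "rz": 0, "gripper": 100}, {"x": 0.06, "y": 0, "z": 0, "rx": 0, "ry": 0, "rz": 0, "gripper": 100}, {"x": 0.06, "y": 0, "z": 0, "rx": 0, "ry": 0, "rz": 0, "gripper": 100}])

```text
time: 8.98
tcp_pos: [0.5916, 0.0122, 0.0131]
orientation: [[1.0, -0.014, -0.016], [-0.014, -1.0, 0.0], [-0.016, 0.0, -1.0]]
contact_force: [-17.7, 0.5, 15.6]
width: 0.094
grip_force: 9.0
```

Request:
carry_out(increments=[{"x": 0.05, "y": 0, "z": 0, "rx": 0, "ry": 0, "rz": 0, "gripper": 100}, {"x": 0.05, "y": 0, "z": 0, "rx": 0, "ry": 0, "rz": 0, "gripper": 100}])

```text
time: 9.15
tcp_pos: [0.5916, 0.0122, 0.0131]
orientation: [[1.0, -0.014, -0.02], [-0.014, -1.0, 0.0], [-0.02, 0.0, -1.0]]
contact_force: [-21.5, 1.5, 19.6]
width: 0.0939
grip_force: 10.9
```

It stopped dead at TCP x 0.5916 (predicted 0.592), with force rising, so it is flush. Backing off straight, then up.

Request:
carry_out(increments=[{"x": -0.1, "y": 0, "z": 0, "rx": 0, "ry": 0, "rz": 0, "gripper": 100}, {"x": -0.1, "y": 0, "z": 0, "rx": 0, "ry": 0, "rz": 0, "gripper": 100}, {"x": -0.1, "y": 0, "z": 0, "rx": 0, "ry": 0, "rz": 0, "gripper": 100}, {"x": -0.2, "y": 0, "z": 0, "rx": 0, "ry": 0, "rz": 0, "gripper": 100}, {"x": -0.3, "y": 0, "z": 0, "rx": 0, "ry": 0, "rz": 0, "gripper": 100}, {"x": -0.3, "y": 0, "z": 0, "rx": 0, "ry": 0, "rz": 0, "gripper": 100}, {"x": 0, "y": 0, "z": 0, "rx": 0, "ry": 0, "rz": 0, "gripper": 100}, {"x": 0, "y": 0, "z": -0.5, "rx": 0, "ry": 0, "rz": 0, "gripper": 100}, {"x": 0, "y": 0, "z": -1, "rx": 0, "ry": 0, "rz": 0, "gripper": 100}, {"x": 0, "y": 0, "z": -1, "rx": 0, "ry": 0, "rz": 0, "gripper": 100}, {"x": 0, "y": 0, "z": -1, "rx": 0, "ry": 0, "rz": 0, "gripper": 100}, {"x": 0, "y": 0, "z": -1, "rx": 0, "ry": 0, "rz": 0, "gripper": 100}])

```text
time: 10.15
tcp_pos: [0.5808, 0.0124, 0.1053]
orientation: [[1.0, -0.014, 0.002], [-0.014, -1.0, 0.0], [0.002, -0.0, -1.0]]
contact_force: [1.1, 0.2, 0.6]
width: 0.0938
grip_force: 0.0
```

Request:
carry_out(increments=[{"x": -1, "y": 0, "z": -1, "rx": 0, "ry": 0, "rz": 0, "gripper": 100}, {"x": -1, "y": 0, "z": -1, "rx": 0, "ry": 0, "rz": 0, "gripper": 100}, {"x": -1, "y": 0, "z": -1, "rx": 0, "ry": 0, "rz": 0, "gripper": 100}, {"x": -1, "y": 0, "z": -1, "rx": 0, "ry": 0, "rz": 0, "gripper": 100}, {"x": -1, "y": 0, "z": 0, "rx": 0, "ry": 0, "rz": 0, "gripper": 100}, {"x": -1, "y": 0, "z": 0, "rx": 0, "ry": 0, "rz": 0, "gripper": 100}, {"x": 0, "y": 0, "z": 0, "rx": 0, "ry": 0, "rz": 0, "gripper": 100}, {"x": 0, "y": 0, "z": 0, "rx": 0, "ry": 0, "rz": 0, "gripper": 100}])

```text
time: 10.82
tcp_pos: [0.4605, 0.0141, 0.1846]
orientation: [[1.0, -0.014, 0.002], [-0.014, -1.0, 0.0], [0.002, -0.0, -1.0]]
contact_force: [0.2, 0.1, -0.6]
width: 0.094
grip_force: 0.0
```

Run:
```python
from h import *
a=snap('wrist','w6.png');b=snap('top','t6.png');s=snap('scene','s6.png')
t=cv2.resize(cv2.imread('pics/t6.png')[110:240,180:440],(780,390),interpolation=cv2.INTER_CUBIC)
q=cv2.resize(cv2.imread('pics/s6.png')[180:320,120:345],(337,210)); w=cv2.resize(cv2.imread('pics/w6.png'),(280,210))
o=np.zeros((600,780,3),np.uint8);o[:390]=t;o[390:,:337]=q;o[390:,340:620]=w
cv2.imwrite('pics/f.png',np.clip(o*1.4,0,255).astype(np.uint8))
print(arm.state()['tcp_pos'])
```

```text
[0.46165969 0.01414151 0.18380386]
```

View pics/f.png

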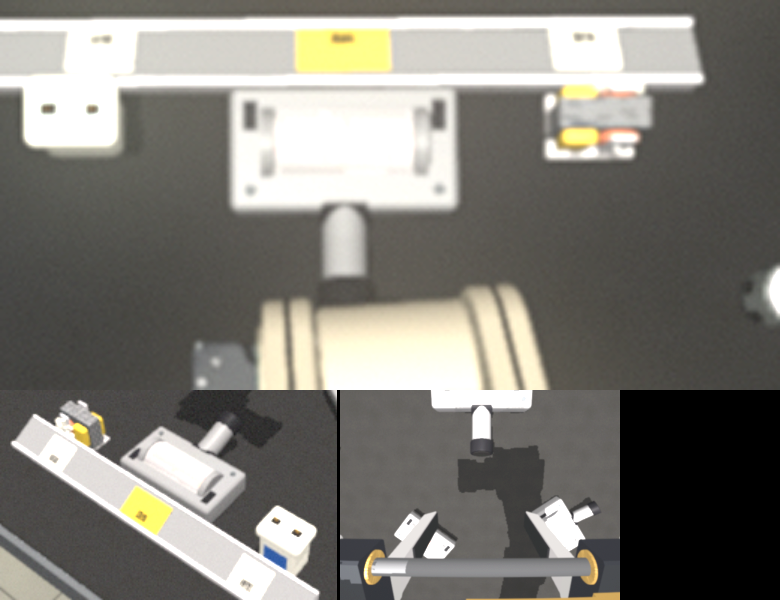

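The head spans columns 231-458 (middle 344.5) and the ticket 295-392 (middle 343.5). Its front edge at row ~89 lies along the lip, and the neighbours stand where they were. One numeric check, then hand in.

Run:
```python
from h import *
f=[onz('top',(180+u/3,110+v/3),.042) for u,v in((231,89),(458,89),(231,210),(458,209))]
for p in f: print(p.round(4), 'front gap to lip' , round((.6985+.016*p[1]-p[0])*1000,1))
ok=abs((f[0][1]+f[1][1])/2-.0098)<.008 and all(abs(.6985+.016*p[1]-p[0])<.006 for p in f[:2])
print(ok)
if ok: print(arm.hand_in())
```

```text
[0.6934 0.0937 0.042 ] front gap to lip 6.6
[ 0.6898 -0.075   0.042 ] front gap to lip 7.5
[0.6029 0.0953 0.042 ] front gap to lip 97.2
[ 0.6001 -0.0725  0.042 ] front gap to lip 97.3
False
```

The top edge is rounded inward: it measures 90 mm deep against 98 mm at the bumper. Adding that 4 mm each side puts the bumper about 2 mm from the lip, which is within the calibration error. The 21 N stall with no motion (sliding takes under 12 N) shows it is touching along the edge.

```bash
python3 -c "
from workcell import arm
print(arm.hand_in())"
```

```text
the job is handed in; nothing more can be done
None
```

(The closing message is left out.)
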